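# Raise the vee rest until its button clicks out

## Robot

A 6-joint arm with a two-finger parallel gripper is mounted at the origin on a cart in front of the work surface, level with it; the furniture and walls round the work are solid. World frame = base frame: x ahead of the robot, y to its left, z up, the work surface at z = 0. Lengths are in mm, angles in rad, forces in N, time in s.
With the tool pointing down it reaches from about 350 to 925 mm from the base axis. Payload 6.4 kg.
Tool frame: the origin (TCP) lies at the very end of the fingers, on their centre line; the grasp point (between the pads) lies 19 mm behind it; z points along the fingers, y is the line along which they close (so a half turn about z gives the same grasp; the last joint's range is limited). The gripper opens to 94 mm and grips with 3 to 60 N. Pads are 16 mm wide; open, the fingers measure 119 mm over their backs; the gripper's body (75 mm by 177 mm) begins 78 mm behind the grasp point.
Start: joints at [-1.444, 0.245, 1.558, -0, 1.339, -0.174], TCP at [192.59, -620.824, 205.455] pointing down, gripper open.
Joint ranges: [-3.13, 3.13], [-1.02, 2.26], [0.13, 2.54], [-0.95, 4.09], [0.21, 2.88], [-2.74, 2.74]. Speed limits (rad/s): [2.57, 2.57, 3.14, 3.14, 3.14, 3.14].

## Interface

Orientations are given as a 3x3 rotation matrix whose columns are the frame's x, y, z axes.
In Python, from plant import arm gives the robot as it stands. The module is installed in compiled form; this text tells all that it offers.
- The arm moves only by the shell command python3 -m inch 'ROWS'. ROWS is JSON, a list of rows, each a list of 7 numbers: the shift along the world's x, y, z in mm, then the turn, a rotation vector about the world's x, y, z in degrees, then the opening, from 0 (shut) to 1 (fully open). A call has 1 to 20 rows; each row shifts and turns the commanded pose from where the row before left it; what a row does not reach is not made up. A row lasts 1/10 s, in which the tool goes at most 50 mm and 8.59 degrees, less where a joint would pass 70% of its speed; a pose out of reach is approached as far as the arm can. A call with a gripper value outside its range is refused whole. The fingers move at their own pace and stop on an object; the grip force is fixed at half the most. Time passes only in rows, so rows that do not move let the fingers close. It gives the time, the measured TCP pose, the force, the opening and the grip force at its end, in the units of the state.
- arm.read_state(): the state, without advancing time (a new reading comes with each control period).
- arm.grab_frame(name): name is "scene" or "top" or "wrist"; returns the picture (384x512x3 uint8, red, green, blue); there is no depth.
- arm.camera_info(name): a dict with "mtx" (3x3 intrinsics, pixels), "R" (3x3) and "t" (3): a world point X has camera coordinates R X + t. Camera axes: x right, y down, z forward; pixel columns grow to the right and rows downward; lengths in mm; the calibration is good to about 2 mm. A picture is of the moment at which its call begins: read the wrist's pose just before it. camera_info takes no time and is no camera call; for the wrist camera it gives the pose at the moment of the call.
- arm.hand_in(): hands the job in; it is judged then, once.
Trained networks look in the newest picture that a camera, given by its name, has taken for a name from the list of things; names that differ only in an ending like _2 or _b are one class to them, and where a whole thing is asked for, a point or a joint stands for the part that bears it (a point fixed in the world has none). Each returns a list of dicts, best first, with "confidence" (0 to 1); they miss things now and then, are a little off and sometimes report something else, mostly with a low value. They report only what shows in the picture. A call takes as long as a camera call.
- arm.find_in(label, camera): "box" ([left, top, width, height] in pixels, round what is visible of it).
- arm.tip_of(label, camera): "xy" ([column, row] in pixels: a listed point, or the origin of a listed thing).
The state is a dict: "time_s": time; "joint_positions": joint angles; "joint_vel": joint speeds; "tau": joint torques, N m; "tool_pos": TCP position; "tool_rot": TCP orientation; "contact_force": force on the tool from outside, world axes, zero at the start; "moment": the same for the moment, N m; "gripper_width": finger opening in mm; "finger_force": force on a finger pad.
Only numpy, scipy, OpenCV 4.12 (cv2) and the standard library are available. Lean on these libraries where they do the work, as an engineer would, in place of code of your own. Each camera call takes 0.05 s, during which the arm holds its last target. There are 200 camera calls.

## Task

A pipe has to be supported beside the sander. Take the telescoping work rest with the V-shaped head and draw its head straight up until the spring button clicks out through the hole in its outer tube and locks it, then let go, so that it stays up by itself. Leave the rest with the flat bar head down.

Things in the scene. Friction and masses are not known exactly. Their poses are not given: they have to be found in the camera images.
- vee_head (a point): Middle of the V head of the rest to raise, on the post's axis, 20 mm above the head's underside (130 to 160 mm above the bench at the start). Dark steel plate 30 mm thick along y: hub 34 mm along x, from 20 mm below to 7 mm above this point, and two wings rising to +x and -x into a V, 90 mm across, tips 40 mm above this point. Grip here from above across the 30 mm, fingers closing along y.
- vee_rest: The V-headed rest's post, fixed to the bench; origin on its axis at the bench top. Dark round base, 66 mm diameter; upright aluminium outer tube, 26 mm diameter, with a black collar (30 mm diameter) ending 105 mm up; the inner tube with the head slides up out of it along z. The button comes out on the -x side, clear of fingers on +y and -y.
- vee_tube (a joint): How far the V-headed rest is drawn out, in m. 0 = fully down; starts between 0 and 0.03. Slides with about 5 N of friction and stays where it is left. The button meets its hole at about 0.057 and a firm stop ends the travel at 0.061; pulling up to the stop always locks it.
- vee_button (a joint): Spring lock button of the V-headed rest (steel, 8 mm diameter), in m outward. 0 to 0.001 = pressed in, hidden in the outer tube; 0.008 = clicked out through the dark hole 85 mm above the bench, 5 mm proud of the tube: the head can no longer slide down.
- flat_head (a point): The other rest, to be left alone: same base, tubes and hub, but its head is a flat level bar 94 mm along x, 30 mm along y, 12 mm thick. Point on the post's axis 20 mm above the head's underside, about 130 mm above the bench. The rests may stand in any order.
- flat_tube (a joint): How far the flat-headed rest is drawn out, in m; it starts between 0 and 0.012 and stays down.

How it is judged (in metres and radians):
At the end, for the whole second after the job is handed in: The V-headed rest is drawn out by more than 54 mm with its lock button out by more than 5 mm (of 8), it is at rest, and the flat-headed rest is still down (drawn out less than 30 mm) (value of joint vee_button above 0.005 m and value of joint vee_tube above 0.054 m and velocity of joint vee_tube below 0.01 m/s and value of joint flat_tube below 0.03 m); the robot touches nothing.
It fails at once if the flat-headed rest is drawn out by more than 30 mm (value of joint flat_tube above 0.03 m).
It also fails if it takes over 30 s, if anything falls off the work surface, if the arm or the gripper's body presses on something with over 40 N, if the wrist force passes 120 N, or if a joint passes its speed limit or range.

## Working session

There is one attempt and no reset: what is moved stays moved. The work goes in short steps, Python scripts to look and compute and a shell command to move; the robot and the scene stay as the last step left them, time stands still between calls to the robot, and variables do not carry over. Pictures are saved under pics/ and viewed, at most 10 in all, crops included, and the job is handed in when it is done.

```bash
mkdir -p pics; cat > h.py <<'E'
import numpy as np, cv2
from plant import arm
def tri(label,cams=("scene","top")):
    A=[];b=[]
    for c in cams:
        r=arm.tip_of(label,c); print(label,c,[(np.round(d["xy"]).tolist(),round(d["confidence"],2)) for d in r[:3]])
        if not r: continue
        i=arm.camera_info(c); P=np.array(i["mtx"])@np.c_[np.array(i["R"]),np.array(i["t"])]
        u,v=r[0]["xy"]
        for q,k in((u,0),(v,1)):
            e=q*P[2]-P[k]; e=e/np.linalg.norm(e[:3]); A.append(e[:3]);b.append(-e[3])
    if len(A)<4: return
    X,res,_,_=np.linalg.lstsq(np.array(A),np.array(b),rcond=None); print(label,X.round(1),"res",np.sqrt(res).round(1)); return X
E
python3 - <<'E'
from h import *
ims=[arm.grab_frame(c) for c in("scene","top")]
cv2.imwrite("pics/a.png",cv2.resize(np.vstack(ims),(400,600))[:,:,::-1])
cv2.imwrite("pics/s.png",ims[0][:,:,::-1]);cv2.imwrite("pics/t.png",ims[1][:,:,::-1])
for l in("vee_head","flat_head","vee_rest"): tri(l)
s=arm.read_state(); print(s["time_s"],s["tool_pos"],np.round(s["tool_rot"],3),s["gripper_width"])
E
```

```text
vee_head scene [([340.0, 169.0], 0.83)]
vee_head top [([349.0, 204.0], 0.74)]
vee_head [479.8   7.7 150. ] res [3.]
flat_head scene [([162.0, 194.0], 0.96)]
flat_head top [([155.0, 161.0], 0.96)]
flat_head [578.2 406.4 126.4] res [1.4]
vee_rest scene [([332.0, 213.0], 0.7)]
vee_rest top [([333.0, 203.0], 0.73)]
vee_rest [486.9   3.8  -2.2] res [5.9]
0.4 [ 192.61427869 -620.73861433  205.30563421] [[ 0.955  0.296  0.   ]
 [ 0.296 -0.955  0.   ]
 [ 0.    -0.    -1.   ]] 94.12667496710986
```

View pics/s.png

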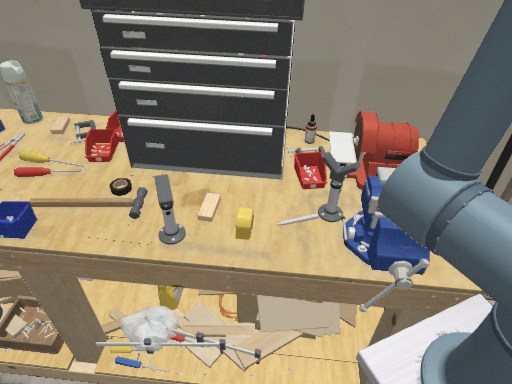

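View pics/t.png

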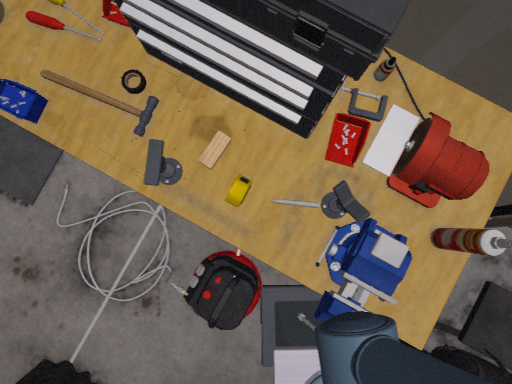

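The scene picture shows the flat-headed rest at (165,200) and the V rest at (335,180), between the vise and the red sander. The top picture shows the V head at (349,203), running diagonally. Next I'll get its yaw.

```bash
python3 - <<'E'
from h import *
im=cv2.imread("pics/t.png")[160:260,290:430]; sc=cv2.imread("pics/s.png")[130:230,290:430]
cv2.imwrite("pics/c.png",np.hstack([cv2.resize(im,None,fx=2.8,fy=2.8,interpolation=2),cv2.resize(sc,None,fx=2.8,fy=2.8,interpolation=2)]))
i=arm.camera_info("top");K=np.array(i["mtx"]);R=np.array(i["R"]);t=np.array(i["t"])
def back(u,v,z):
    d=R.T@np.linalg.solve(K,[u,v,1]);c=-R.T@t;return (c+d*(z-c[2])/d[2]).round(0)
for n,u,v,z in(("tip",340,183,190),("tip",363,218,190),("base",332,204,0),("vise",345,225,150),("vise",408,255,150),("sander",440,120,200)):print(n,back(u,v,z))
E
```

```text
tip [519.  31. 190.]
tip [451. -11. 190.]
base [486.  10.   0.]
vise [437.  15. 150.]
vise [ 375. -109.  150.]
sander [ 637. -164.  200.]
```

View pics/c.png

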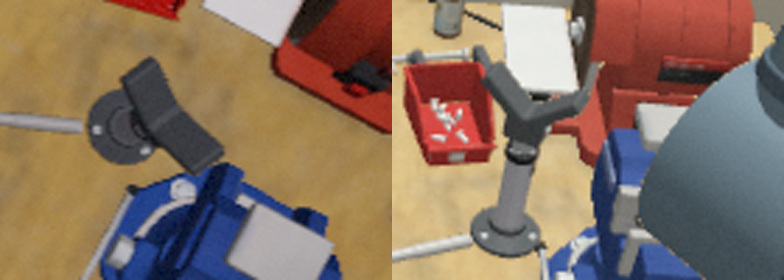

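The tips, base and head agree: the axis is at about (484, 9), the head lies about 32° from x, and vee_head is at z≈150. I'll go above it, turning the tool +15° about z.

```bash
python3 -m inch '[[0,0,45,0,0,0,1],[0,0,45,0,0,0,1],[0,0,45,0,0,0,1],[0,0,40,0,0,0,1],[18,39,0,0,0,1,1],[18,39,0,0,0,1,1],[18,39,0,0,0,1,1],[18,39,0,0,0,1,1],[18,39,0,0,0,1,1],[18,39,0,0,0,1,1],[18,39,0,0,0,1,1],[18,39,0,0,0,1,1],[18,39,0,0,0,1,1],[18,39,0,0,0,1,1],[18,39,0,0,0,1,1],[18,39,0,0,0,1,1],[18,39,0,0,0,1,1],[18,39,0,0,0,1,1],[18,39,0,0,0,1,1],[18,39,0,0,0,0,1]]' && python3 -m inch '[[0,0,-20,0,0,0,1],[0,0,-20,0,0,0,1],[0,0,0,0,0,0,1]]'
python3 - <<'E'
from h import *
s=arm.read_state();print(s["time_s"],s["tool_pos"],np.round(s["tool_rot"],3).tolist())
cv2.imwrite("pics/w.png",arm.grab_frame("wrist")[:,:,::-1])
arm.grab_frame("top");arm.grab_frame("scene")
tri("vee_head",("scene","top","wrist"));tri("vee_head",("scene","wrist"));tri("vee_rest",("scene","wrist"))
i=arm.camera_info("wrist");K=np.array(i["mtx"]);R=np.array(i["R"]);t=np.array(i["t"])
for X in([484,9,150],[484,9,0],[484+38,9+24,190],[484-38,9-24,190]):
    p=K@(R@X+t);print(X,(p[:2]/p[2]).round())
E
```

```text
time_s: 2.4
tool_pos: [481.0, 5.0, 380.8]
tool_rot: [[0.846, 0.534, 0.001], [0.534, -0.846, -0.0], [0.001, 0.001, -1.0]]
contact_force: [-0.3, -0.6, -0.8]
gripper_width: 94.2
finger_force: 0.0
time_s: 2.7
tool_pos: [479.3, 3.9, 337.5]
tool_rot: [[0.845, 0.534, -0.005], [0.534, -0.845, 0.001], [-0.004, -0.004, -1.0]]
contact_force: [-0.1, 0.3, 0.2]
gripper_width: 94.1
finger_force: 0.0
2.7 [479.30424202   3.90794878 337.53726798] [[0.845, 0.534, -0.005], [0.534, -0.845, 0.001], [-0.004, -0.004, -1.0]]
vee_head scene [([338.0, 172.0], 0.56)]
vee_head top [([349.0, 201.0], 0.78)]
vee_head wrist [([256.0, 166.0], 0.7)]
vee_head [487.8   1.9 133.1] res [3.8]
vee_head scene [([338.0, 172.0], 0.56)]
vee_head wrist [([256.0, 166.0], 0.7)]
vee_head [488.5   2.7 133. ] res [2.7]
vee_rest scene [([333.0, 213.0], 0.77)]
vee_rest wrist [([254.0, 151.0], 0.84)]
vee_rest [ 4.847e+02 -3.000e-01 -1.000e+00] res [3.2]
[484, 9, 150] [249. 168.]
[484, 9, 0] [250. 149.]
[522, 33, 190] [248. 130.]
[446, -15, 190] [249. 216.]
```

View pics/w.png

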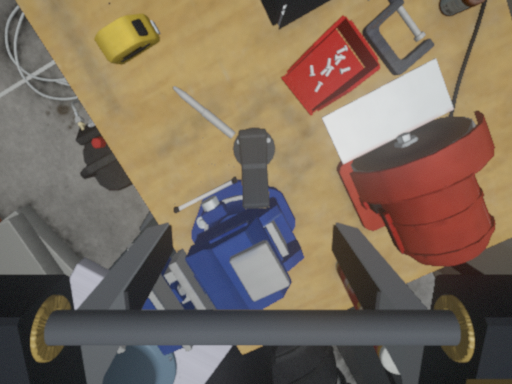

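In the wrist picture the V head runs vertically, about (256,127) to (256,208), so the tool's yaw matches. The head is about 7 px off laterally and lower than first estimated (z≈133). I'll shift, go lower and check.

```bash
python3 -m inch '[[8,-1,-30,0,0,0,1],[0,0,-30,0,0,0,1],[0,0,-20,0,0,0,1],[0,0,0,0,0,0,1],[0,0,0,0,0,0,1]]'
python3 - <<'E'
from h import *
s=arm.read_state();cv2.imwrite("pics/w2.png",arm.grab_frame("wrist")[:,:,::-1])
arm.grab_frame("top");arm.grab_frame("scene")
tri("vee_head",("scene","top","wrist"));tri("vee_rest",("top","wrist"))
i=arm.camera_info("wrist");K=np.array(i["mtx"]);R=np.array(i["R"]);t=np.array(i["t"]);print(K[0,0],(-R.T@t).round())
for X in([487,3,135],[487,3,0],[487+38,3+24,175],[487-38,3-24,175],[487+38,3+24,190],[487-38,3-24,190]):
    p=K@(R@X+t);print(X,(p[:2]/p[2]).round())
E
```

```text
time_s: 3.7
tool_pos: [488.8, 2.1, 261.1]
tool_rot: [[0.846, 0.533, 0.0], [0.533, -0.846, -0.0], [0.0, 0.0, -1.0]]
contact_force: [0.2, -0.0, 0.2]
gripper_width: 94.3
finger_force: 0.0
vee_head scene [([338.0, 170.0], 0.94)]
vee_head top [([348.0, 204.0], 0.67)]
vee_head wrist [([247.0, 187.0], 0.68)]
vee_head [485.2   7.  143.1] res [6.5]
vee_rest top [([333.0, 206.0], 0.7), ([157.0, 164.0], 0.66)]
vee_rest wrist [([249.0, 162.0], 0.77)]
vee_rest [482.    2.1 -27.5] res [0.4]
328.20451391719917 [554.  44. 439.]
[487, 3, 135] [250. 188.]
[487, 3, 0] [250. 163.]
[525, 27, 175] [250. 146.]
[449, -21, 175] [250. 249.]
[525, 27, 190] [250. 149.]
[449, -21, 190] [250. 257.]
```

View pics/w2.png

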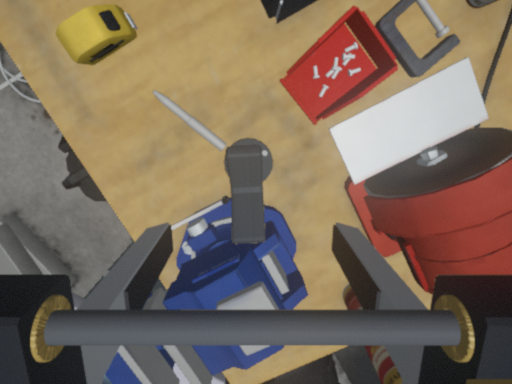

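The head is centred at column 248, against 250 expected, and its 99 px length fits z≈133–135. I'll descend and grip.

```bash
python3 -m inch '[[-1,1,-25,0,0,0,1],[0,0,-25,0,0,0,1],[0,0,-25,0,0,0,1],[0,0,-25,0,0,0,1],[0,0,-15,0,0,0,1],[0,0,-15,0,0,0,1],[0,0,-12,0,0,0,1],[0,0,0,0,0,0,1],[0,0,0,0,0,0,1]]'
python3 -m inch '[[0,0,0,0,0,0,0.5],[0,0,0,0,0,0,0.4],[0,0,0,0,0,0,0.3],[0,0,0,0,0,0,0],[0,0,0,0,0,0,0],[0,0,0,0,0,0,0],[0,0,0,0,0,0,0],[0,0,0,0,0,0,0]]'
```

```text
time_s: 5.0
tool_pos: [487.9, 3.1, 118.8]
tool_rot: [[0.846, 0.533, 0.0], [0.533, -0.846, -0.0], [0.0, 0.0, -1.0]]
contact_force: [-0.0, -0.5, -0.0]
gripper_width: 94.1
finger_force: 0.0
time_s: 5.8
tool_pos: [486.3, 5.0, 118.1]
tool_rot: [[0.846, 0.533, -0.004], [0.533, -0.846, 0.005], [-0.0, -0.006, -1.0]]
contact_force: [-6.4, 14.1, 4.3]
gripper_width: 33.5
finger_force: 7.3
```

```bash
python3 -m inch '[[-2,3,0,0,0,0,0],[0,0,0,0,0,0,0],[0,0,0,0,0,0,0],[0,0,0,0,0,0,0]]'
```

```text
time_s: 6.2
tool_pos: [485.6, 6.3, 118.0]
tool_rot: [[0.846, 0.533, 0.0], [0.533, -0.846, 0.001], [0.0, -0.0, -1.0]]
contact_force: [4.3, -0.4, -6.2]
gripper_width: 30.2
finger_force: 29.8
```

Gripped at 30.2 mm. Now I'll draw it up.

```bash
python3 -m inch '[[0,0,4,0,0,0,0],[0,0,5,0,0,0,0],[0,0,5,0,0,0,0],[0,0,5,0,0,0,0],[0,0,5,0,0,0,0],[0,0,5,0,0,0,0],[0,0,0,0,0,0,0]]'
python3 -m inch '[[0,0,5,0,0,0,0],[0,0,5,0,0,0,0],[0,0,5,0,0,0,0],[0,0,4,0,0,0,0],[0,0,0,0,0,0,0]]'
```

```text
time_s: 6.9
tool_pos: [485.6, 6.2, 147.2]
tool_rot: [[0.846, 0.533, -0.0], [0.533, -0.846, 0.0], [0.0, -0.0, -1.0]]
contact_force: [3.8, -0.4, -6.1]
gripper_width: 30.2
finger_force: 29.8
time_s: 7.4
tool_pos: [485.6, 6.3, 166.3]
tool_rot: [[0.845, 0.534, 0.0], [0.534, -0.845, 0.0], [0.0, -0.0, -1.0]]
contact_force: [2.9, 1.0, -3.9]
gripper_width: 30.3
finger_force: 30.3
```

```bash
python3 -m inch '[[0,0,3,0,0,0,0],[0,0,3,0,0,0,0],[0,0,0,0,0,0,0]]'
python3 -m inch '[[0,0,2,0,0,0,0],[0,0,2,0,0,0,0],[0,0,0,0,0,0,0]]'
python3 -m inch '[[0,0,2,0,0,0,0],[0,0,2,0,0,0,0],[0,0,0,0,0,0,0]]'
python3 - <<'E'
from h import *
arm.grab_frame("scene");print(arm.tip_of("vee_button","scene"));tri("vee_head",("scene","top"))
E
```

```text
time_s: 7.7
tool_pos: [485.5, 6.2, 169.9]
tool_rot: [[0.846, 0.533, 0.001], [0.533, -0.846, 0.0], [0.001, 0.0, -1.0]]
contact_force: [11.6, -1.9, -20.6]
gripper_width: 30.5
finger_force: 30.1
time_s: 8.0
tool_pos: [484.9, 5.8, 170.4]
tool_rot: [[0.846, 0.533, -0.0], [0.533, -0.846, -0.0], [-0.0, 0.0, -1.0]]
contact_force: [21.5, -4.6, -38.9]
gripper_width: 29.9
finger_force: 30.1
time_s: 8.3
tool_pos: [482.8, 4.4, 173.1]
tool_rot: [[0.846, 0.533, -0.007], [0.533, -0.846, -0.004], [-0.008, -0.0, -1.0]]
contact_force: [14.7, -10.6, -41.0]
gripper_width: 30.3
finger_force: 30.0Traceback (most recent call last):
  File "<stdin>", line 2, in <module>
ValueError: it knows: flat_head, vee_head, vee_rest
```

It hit the firm stop, with about 40 N of pull. I'll relax, then nudge down lightly to prove the lock.

```bash
python3 -m inch '[[0,0,-4,0,0,0,0],[0,0,-2,0,0,0,0],[0,0,-2,0,0,0,0],[0,0,0,0,0,0,0]]'; python3 -m inch '[[0,0,-1,0,0,0,0],[0,0,-1,0,0,0,0],[0,0,0,0,0,0,0]]'
```

```text
time_s: 8.75
tool_pos: [483.0, 4.5, 172.1]
tool_rot: [[0.846, 0.534, -0.008], [0.534, -0.846, -0.004], [-0.009, -0.001, -1.0]]
contact_force: [-6.3, -6.2, -2.9]
gripper_width: 30.5
finger_force: 29.9
time_s: 9.05
tool_pos: [483.0, 4.4, 170.6]
tool_rot: [[0.846, 0.534, -0.008], [0.534, -0.846, -0.004], [-0.009, -0.001, -1.0]]
contact_force: [-6.7, -6.2, 1.6]
gripper_width: 30.5
finger_force: 29.9
```

```bash
python3 -m inch '[[0,0,-1,0,0,0,0],[0,0,-1,0,0,0,0],[0,0,0,0,0,0,0]]'; python3 -m inch '[[0,0,-1,0,0,0,0],[0,0,-1,0,0,0,0],[0,0,0,0,0,0,0]]'
```

```text
time_s: 9.35
tool_pos: [483.0, 4.4, 168.7]
tool_rot: [[0.846, 0.534, -0.008], [0.534, -0.846, -0.004], [-0.009, -0.001, -1.0]]
contact_force: [-8.1, -6.0, 0.5]
gripper_width: 29.9
finger_force: 29.9
time_s: 9.65
tool_pos: [483.1, 4.5, 168.4]
tool_rot: [[0.845, 0.534, -0.008], [0.534, -0.845, -0.004], [-0.01, -0.001, -1.0]]
contact_force: [-13.0, -5.4, 10.8]
gripper_width: 30.7
finger_force: 29.9
```

It resists 4 mm below the stop, so the button is in its hole. I'll relax, release and retreat upward.

```bash
python3 -m inch '[[0,0,2,0,0,0,0],[0,0,0,0,0,0,0.2],[0,0,0,0,0,0,0.4],[0,0,0,0,0,0,0.7],[0,0,0,0,0,0,1],[0,0,0,0,0,0,1],[0,0,0,0,0,0,1],[0,0,0,0,0,0,1],[0,0,0,0,0,0,1]]'; python3 -m inch '[[0,0,10,0,0,0,1],[0,0,20,0,0,0,1],[0,0,30,0,0,0,1],[0,0,40,0,0,0,1],[0,0,40,0,0,0,1],[0,0,0,0,0,0,1],[0,0,0,0,0,0,1],[0,0,0,0,0,0,1]]'
python3 - <<'E'
from h import *
f=arm.grab_frame("scene");arm.grab_frame("top");arm.grab_frame("wrist")
cv2.imwrite("pics/e.png",cv2.resize(f[110:230,270:430],None,fx=4,fy=4,interpolation=2)[:,:,::-1])
tri("vee_head",("scene","top","wrist"));tri("flat_head");s=arm.read_state();print(s["time_s"],s["contact_force"])
E
```

```text
time_s: 10.55
tool_pos: [485.6, 6.2, 168.5]
tool_rot: [[0.846, 0.533, -0.0], [0.533, -0.846, 0.0], [-0.0, -0.0, -1.0]]
contact_force: [-0.3, -0.6, 0.1]
gripper_width: 82.2
finger_force: 0.0
time_s: 11.35
tool_pos: [484.9, 6.3, 307.2]
tool_rot: [[0.846, 0.533, -0.002], [0.533, -0.846, 0.001], [-0.002, -0.002, -1.0]]
contact_force: [-0.8, 0.3, -1.2]
gripper_width: 93.9
finger_force: 0.0
vee_head scene [([341.0, 149.0], 0.77)]
vee_head top [([356.0, 203.0], 0.52)]
vee_head wrist [([253.0, 186.0], 0.62)]
vee_head [486.3   8.  201.2] res [9.4]
flat_head scene [([164.0, 192.0], 0.66)]
flat_head top [([155.0, 162.0], 0.88)]
flat_head [573.9 402.4 135.5] res [0.7]
11.75 [-0.24119561 -0.20781784  0.47727359]
```

View pics/e.png

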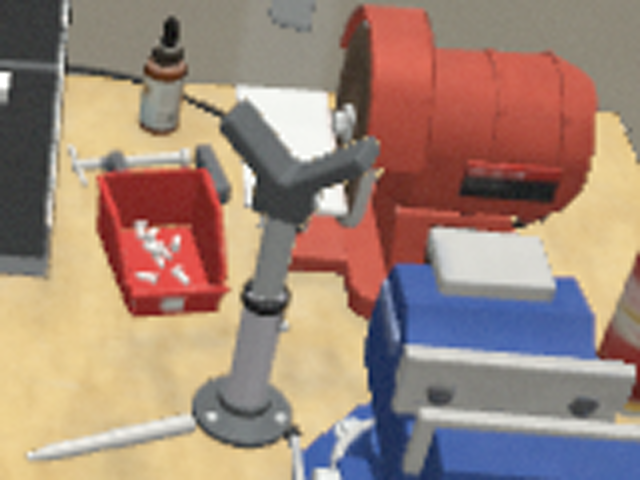

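The picture shows the V head up, with the inner tube bare from (290,215) to (265,285) and the button proud of the tube at (284,325). The arm is clear.

```bash
python3 -c "from plant import arm; print(arm.hand_in())"
```

```text
the job is handed in; nothing more can be done
None
```

The V-headed rest is drawn up to its stop with the button clicked out, and it held against a light downward push; I let go of it, left the flat-headed rest alone, and handed the job in at about 12 s, with no verdict returned.

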